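# Lay out a drive kit on the line pallet

## Task

Make up the kit on the black three-pocket pallet: stand the flanged hub in the end pocket next to the sensor post, the long sleeve in the end pocket next to the low end stop, and the square block in the middle pocket between them, each upright on its pocket floor. Then lay the collar over the hub's neck so that it rests flat on the flange. Leave the short sleeve where it is.

Things in the scene. Friction and masses are not known exactly. Their poses are not given: they have to be found in the camera images.
- pallet: black plastic pallet, fixed to the white table, 90 (x) x 256 (y) x 14 mm, with three equal round pockets 66 mm across and 6 mm deep with grey floors. Origin: centre of its underside, on the table; z up. All its pockets lie in one row along the body's y axis, centred at y = -84, 0 and +84 mm, x = 0; the pocket floors are 8 mm above the table. It may be turned up to 15 degrees from square to the table.
- sensor: light-barrier sensor, fixed to the table just beyond one end of the pallet, in line with the pockets, 165 mm from the pallet's centre: steel foot 40 x 40 x 8 mm, slim aluminium post, black head 30 x 24 mm, 65 mm tall in all. Origin: centre of its underside. It may be at either end of the pallet; compare its position with the pallet's.
- stop: low end stop, fixed to the table beyond the other end of the pallet, 165 mm from the pallet's centre: aluminium block 50 x 40 x 20 mm with a round rubber bump on top, 28 mm tall in all. Origin: centre of its underside.
- hub: loose flanged steel hub, about 0.2 kg, standing on its flange: round flange 50 mm across and 10 mm thick, above it a round neck 24 mm across that ends at 36 mm with a 4 mm bevel. Origin: centre of its underside; z up along its axis. Easily gripped by the neck.
- collar: loose dark steel collar (flat ring) lying flat: 58 mm outside, 36 mm bore, 14 mm thick, 0.12 kg. Origin: centre of its underside; z along its axis. It fits loosely over the hub's neck and rests on the flange.
- long_sleeve: the longer of two loose aluminium sleeves (plain tubes), standing on end: 42 mm outside, 30 mm bore, 60 mm tall, about 0.1 kg. Origin: centre of its underside; z up along its axis.
- short_sleeve: the shorter loose aluminium sleeve, standing on end: 42 mm outside, 30 mm bore, 30 mm tall, 0.06 kg. Not wanted in this kit. Origin: centre of its underside.
- block: loose square grey plastic block with a dark round bore mark on top, 34 x 34 mm and 36 mm tall, 0.09 kg, turned any way about the vertical. Origin: centre of its underside; x and y axes square to its faces, z up.

How it is judged (in metres and radians):
At the end, for the whole second after the job is handed in: Hub (sensor side), block (middle), long sleeve (stop side): on the pocket floor within 3 mm, 12 mm of its centre in pallet x and y, upright to 0.08 rad. Collar on the hub flange within 3 mm, 11 mm of its axis, level to 0.1 rad. Short sleeve within 15 mm of its start. All released, at rest (((y of sensor in the frame of pallet above 0 m and x of hub in the frame of pallet between -0.012 and 0.012 m and y of hub in the frame of pallet between 0.072 and 0.096 m and z of hub in the frame of pallet between 0.005 and 0.011 m and angle between each of hub, long_sleeve's own z axis and vertical below 0.08 rad and x of long_sleeve in the frame of pallet between -0.012 and 0.012 m and y of long_sleeve in the frame of pallet between -0.096 and -0.072 m and z of long_sleeve in the frame of pallet between 0.005 and 0.011 m) or (y of sensor in the frame of pallet below 0 m and x of hub in the frame of pallet between -0.012 and 0.012 m and y of hub in the frame of pallet between -0.096 and -0.072 m and z of hub in the frame of pallet between 0.005 and 0.011 m and angle between each of hub, long_sleeve's own z axis and vertical below 0.08 rad and x of long_sleeve in the frame of pallet between -0.012 and 0.012 m and y of long_sleeve in the frame of pallet between 0.072 and 0.096 m and z of long_sleeve in the frame of pallet between 0.005 and 0.011 m)) and x of block in the frame of pallet between -0.012 and 0.012 m and y of block in the frame of pallet between -0.012 and 0.012 m and z of block in the frame of pallet between 0.005 and 0.011 m and angle between block's own z axis and vertical below 0.08 rad and horizontal distance between collar and hub below 0.011 m and z of collar in the frame of hub between 0.007 and 0.013 m and angle between collar's own z axis and vertical below 0.1 rad and linear speed of each of hub, block, long_sleeve, collar below 0.02 m/s and distance of short_sleeve from where it was at the start of the episode below 0.015 m); the robot touches nothing.
It fails at once if the short sleeve is lifted, pushed or knocked away (distance of short_sleeve from where it was at the start of the episode above 0.03 m).
It also fails if it takes over 102 s, if anything falls off the work surface, if the arm or the gripper's body presses on something with over 40 N, if the wrist force passes 120 N, or if a joint passes its speed limit or range.

## Robot

A 7-joint arm with a two-finger parallel gripper is mounted at the origin on the work surface. World frame = base frame: x ahead of the robot, y to its left, z up, the work surface at z = 0. Lengths are in mm, angles in rad, forces in N, time in s.
With the tool pointing down it reaches from about 425 to 1025 mm from the base axis. Payload 9.4 kg.
Tool frame: the origin (TCP) lies at the very end of the fingers, on their centre line; the grasp point (between the pads) lies 19 mm behind it (bot.hold_point_z is the distance from the TCP to the grasp point, in mm); x points along the fingers, z is the direction in which the jaws open and shut, and the axes are right-handed (so a half turn about x gives the same grasp; the last joint's range is limited). The gripper opens to 93 mm and grips with 3 to 60 N. Pads are 15 mm wide; open, the fingers measure 128 mm over their backs; the gripper's body (75 mm by 188 mm) begins 65 mm behind the grasp point.
Start: joints at [1.243, 0.599, -0.003, 1.599, 0.002, 0.943, -0.08], TCP at [179.92, -702.32, 218.618] pointing down, gripper open.
Joint ranges: [-2.57, 2.57], [-0.35, 1.97], [-1.29, 1.29], [0.11, 2.56], [-1.05, 4.19], [0.11, 1.86], [-2.63, 2.63]. Speed limits (rad/s): [2.22, 2.22, 3.01, 3.01, 3.14, 3.14, 3.14].

## Interface

Orientations are given as [roll, pitch, yaw] about the fixed x, y, z axes, in that order (R = Rz(yaw) Ry(pitch) Rx(roll)).
In Python, from station import bot, viewer, ticket gives the robot as it stands.
- The arm moves only by the shell command python3 -m inch 'ROWS' [FORCE]. ROWS is JSON, a list of rows, each an object with "hand": the finger opening in m, from 0 to 0.093; "translation": the shift along the tool's x, y, z in m, a list of three; "twist": the turn, a rotation vector about the tool's x, y, z in rad, a list of three. A call has 1 to 10 rows; each row is the pose to reach, as a shift and turn from the pose commanded when the call began, along the tool's axes at that moment; what a row does not reach only later rows make up. A row lasts 1/10 s, in which the tool goes at most 50 mm and 8.59 degrees, less where a joint would pass 70% of its speed; a pose out of reach is approached as far as the arm can. A call with a gripper value outside its range is refused whole. The fingers move at their own pace and stop on an object; FORCE is the grip in N (left out, the last holds). Time passes only in rows, so rows that repeat a pose let the fingers close. It gives the time, the measured TCP pose, the force and the opening at its end, in the units of the state.
- bot.observe(): the state, without advancing time (a new reading comes with each control period).
- viewer.capture(name): name is "scene" or "top" or "wrist"; returns (picture, depth): 400x640x3 uint8, red, green, blue; 400x640 float32, mm along the optical axis (not along the pixel's ray), 0 where there is no reading.
- viewer.get_calibration(name): a dict with "camera_matrix" (3x3 intrinsics, pixels), "cam_to_world" (4x4, takes a point from camera to world coordinates). Camera axes: x right, y down, z forward; pixel columns grow to the right and rows downward; lengths in mm; the calibration is good to about 2 mm. A picture is of the moment at which its call begins: read the wrist's pose just before it. get_calibration takes no time and is no camera call; for the wrist camera it gives the pose at the moment of the call.
- ticket.finish_job(): hands the job in, once; it reports no verdict.
The state is a dict: "t": time; "joints": joint angles; "dq": joint speeds; "tau": joint torques, N m; "tcp_pos": TCP position; "tcp_rot": TCP orientation; "wrist_force": force on the tool from outside, world axes, zero at the start; "torque": the same for the moment, N m; "width": finger opening in mm.
Only numpy, scipy, OpenCV 4.12 (cv2) and the standard library are available. Lean on these libraries where they do the work, as an engineer would, in place of code of your own. Each camera call takes 0.05 s, during which the arm holds its last target. There are 200 camera calls.

## Working session

There is one attempt and no reset: what is moved stays moved. The work goes in short steps, Python scripts to look and compute and a shell command to move; the robot and the scene stay as the last step left them, time stands still between calls to the robot, and variables do not carry over. Pictures are saved under pics/ and viewed, about 12 in all and at most 16, crops included, and the job is handed in when it is done.

```bash
ls; mkdir -p pics; python3 - <<'E'
from station import bot,viewer
import cv2,numpy as np
for n in("top","scene"):
    p,d=viewer.capture(n); cv2.imwrite(f"pics/{n}0.png",p[:,:,::-1]); np.save(f"pics/{n}0.npy",d)
    c=viewer.get_calibration(n); print(n,np.round(c["camera_matrix"],1).tolist(),np.round(c["cam_to_world"],3).tolist())
print(bot.observe())
E
```

```text
pics
top [[466.6, 0.0, 320.2], [0.0, 466.6, 199.8], [0.0, 0.0, 1.0]] [[0.019, -0.998, 0.059, 516.531], [-1.0, -0.018, 0.002, 2.0], [-0.0, -0.059, -0.998, 1085.142], [0.0, 0.0, 0.0, 1.0]]
scene [[377.5, 0.0, 314.1], [0.0, 377.5, 197.7], [0.0, 0.0, 1.0]] [[0.745, 0.482, -0.46, 959.01], [0.667, -0.53, 0.524, -457.263], [0.008, -0.697, -0.717, 640.186], [0.0, 0.0, 0.0, 1.0]]
{'t': 0.1, 'joints': array([ 1.24333636,  0.60005817, -0.00251016,  1.60003189,  0.00184735,
        0.94287778, -0.07978251]), 'dq': array([ 0.00115823, -0.00188154,  0.00081107, -0.00036544, -0.00010627,
        0.00029029, -0.00018873]), 'tau': array([ 5.40969166e-03, -7.66567755e+01,  1.50236372e+00, -2.52939445e+01,
       -5.22971770e-02,  1.36574617e-02,  8.13730412e-05]), 'tcp_pos': array([ 179.7521666 , -701.93040652,  217.84380361]), 'tcp_rot': array([-3.00650084,  1.56942123,  1.95672449]), 'wrist_force': array([-0.65290501,  0.06242754, -0.25120056]), 'torque': array([ 0.01698235, -0.06468772,  0.00557011]), 'width': 93.019217761556}
```

View pics/top0.png

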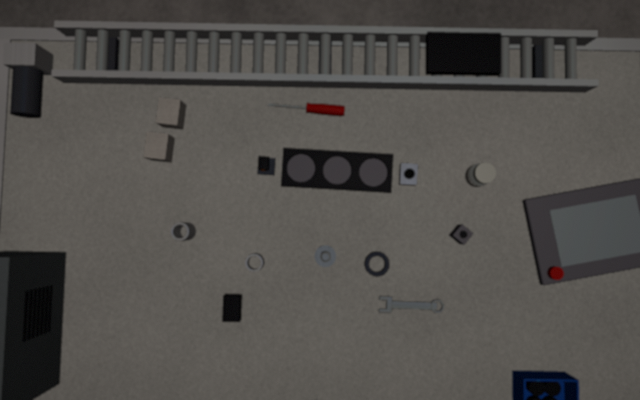

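View pics/scene0.png

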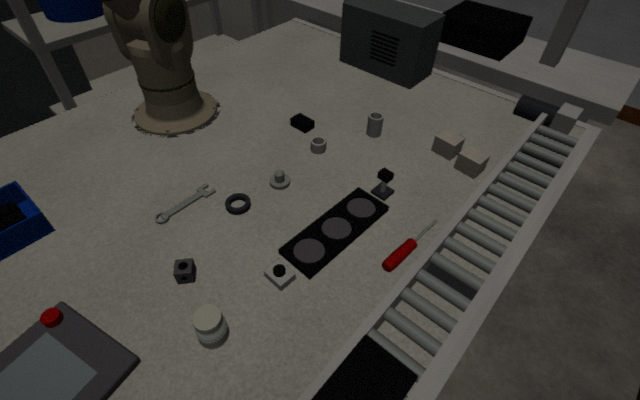

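The top view shows the sensor at px (266,165), pallet (337,170), stop (408,174), long sleeve (183,231), short sleeve (256,261), hub (325,256), collar (376,263) and block (461,234). The sensor is on the +y side. The scene view agrees. Next I'll turn the pixels into positions using depth and edges.

```bash
cat > h.py <<'E'
import numpy as np,cv2
from station import bot,viewer
from scipy.spatial.transform import Rotation as Rn
def world(d,c):
    K,T=np.array(c["camera_matrix"]),np.array(c["cam_to_world"])
    v,u=np.mgrid[:d.shape[0],:d.shape[1]]
    P=np.stack([(u-K[0,2])/K[0,0]*d,(v-K[1,2])/K[1,1]*d,d],-1)
    return P@T[:3,:3].T+T[:3,3]
def ray(uv,z,c):
    K,T=np.array(c["camera_matrix"]),np.array(c["cam_to_world"])
    r=T[:3,:3]@np.linalg.solve(K,[uv[0],uv[1],1]); o=T[:3,3]
    return o+r*(z-o[2])/r[2]
def tool(p):
    "shift of TCP to world point p, in tool axes (m)"
    s=bot.observe(); R=Rn.from_euler('xyz',s['tcp_rot']).as_matrix()
    return np.round(R.T@(np.array(p)-s['tcp_pos'])/1000,4),np.round(R,3).tolist()
E
python3 - <<'E'
from h import *
d=np.load("pics/top0.npy");c=viewer.get_calibration("top");W=world(d,c)
im=cv2.imread("pics/top0.png")
print("table z",np.median(W[200:300,280:420,2]))
for n,(u,v) in dict(sensor=(266,165),stop=(408,174),long=(183,231),short=(256,261),hub=(325,256),collar=(376,263),block=(461,234)).items():
    w=W[v-18:v+18,u-18:u+18].reshape(-1,3); z=w[:,2]
    t=w[z>8]; print(n,len(t),"all>8",t.mean(0).round(1),"med",np.median(t,0).round(1),"bbox",t.min(0).round(0),t.max(0).round(0))
g=cv2.cvtColor(im,cv2.COLOR_BGR2GRAY)
m=(g<45).astype(np.uint8);m=cv2.morphologyEx(m,cv2.MORPH_OPEN,np.ones((3,3)))
for t in np.array([[301,168],[337,170],[373,172]]): print("pocket",ray(t,8,c).round(1))
x0,y0,x1,y1=276,140,398,200
cs,_=cv2.findContours(m[y0:y1,x0:x1],cv2.RETR_EXTERNAL,cv2.CHAIN_APPROX_NONE)
k=max(cs,key=cv2.contourArea)+[x0,y0]; P=np.array([ray(q[0],14,c)[:2] for q in k],np.float32)
print("pallet",cv2.minAreaRect(P))
e=cv2.resize(im[130:330,140:500],None,fx=2.2,fy=2.2,interpolation=cv2.INTER_CUBIC); cv2.imwrite("pics/crop.png",cv2.convertScaleAbs(e,alpha=1.8))
E
```

```text
table z -0.4543869402200471
sensor 290 all>8 [652.7 119.   55.9] med [654.2 124.   61.1] bbox [517.   2.   8.] [ 701.  152. 1085.]
stop 497 all>8 [ 643.  -186.7   34.3] med [ 644.1 -191.3   18.9] bbox [ 517. -218.    8.] [ 685.    2. 1085.]
long 335 all>8 [503.6 303.5  62.7] med [503.2 306.7  52.1] bbox [483.   2.   8.] [ 523.  331. 1085.]
short 179 all>8 [438.4 145.4  61.7] med [435.9 149.4  28.4] bbox [416.   2.   8.] [ 517.  171. 1085.]
hub 304 all>8 [455.1  -9.   56.1] med [453.3  -9.3  11.3] bbox [428. -33.   8.] [ 517.   13. 1085.]
collar 318 all>8 [ 438.1 -127.5   19.8] med [ 438.2 -128.4   13.1] bbox [ 410. -156.    8.] [ 517.    2. 1085.]
block 295 all>8 [ 508.7 -306.6   60.9] med [ 509.3 -314.2   34.9] bbox [ 487. -340.    8.] [ 530.    2. 1085.]
pocket [653.3  49.7   8. ]
pocket [650.1 -34.    8. ]
pocket [ 647.  -117.6    8. ]
pallet ((649.751220703125, -33.217613220214844), (252.31666564941406, 88.17662048339844), 87.66265106201172)
```

View pics/crop.png

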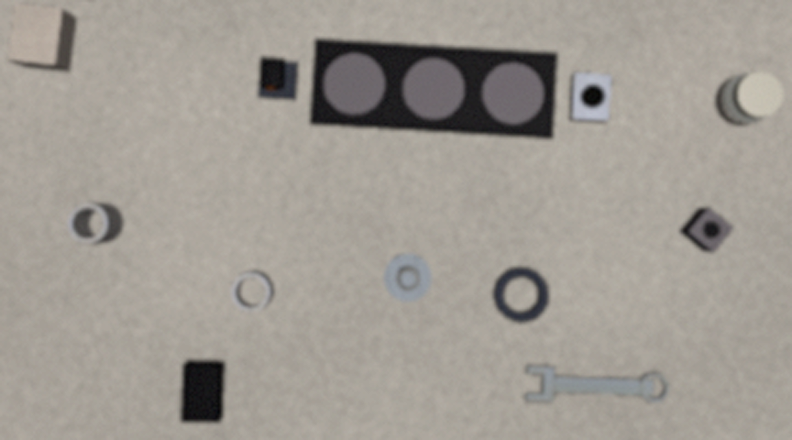

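The crop shows everything standing separately. The sensor is at the +y end and the stop at the -y end, and the block is turned about 45°. The block is nearest, so I'll take it first.

```bash
python3 - <<'E'
from h import *
print(tool([509,-314,220]))
print(tool([453,-9,220]))
T=np.array(viewer.get_calibration("wrist")["cam_to_world"]); s=bot.observe(); R=Rn.from_euler('xyz',s['tcp_rot']).as_matrix()
print("cam in tool",(R.T@(T[:3,3]-s['tcp_pos'])).round(1),(R.T@T[:3,:3]).round(2).tolist())
E
python3 -m inch --help | head -20
```

```text
(array([-0.0018,  0.4152, -0.2941]), [[-0.001, 0.969, 0.248], [0.001, 0.248, -0.969], [-1.0, -0.0, -0.001]])
(array([-0.0014,  0.4367, -0.6034]), [[-0.001, 0.969, 0.248], [0.001, 0.248, -0.969], [-1.0, -0.0, -0.001]])
cam in tool [-166.2   68.6    0. ] [[-0.0, -0.25, 0.97], [0.0, -0.97, -0.25], [1.0, 0.0, 0.0]]invalid input: not JSON, or not a number
```

```bash
python3 -m inch '[{"hand":0.093,"translation":[0,0.415,-0.294],"twist":[0,0,0]},{"hand":0.093,"translation":[0,0.415,-0.294],"twist":[0,0,0]},{"hand":0.093,"translation":[0,0.415,-0.294],"twist":[0,0,0]},{"hand":0.093,"translation":[0,0.415,-0.294],"twist":[0,0,0]},{"hand":0.093,"translation":[0,0.415,-0.294],"twist":[0,0,0]},{"hand":0.093,"translation":[0,0.415,-0.294],"twist":[0,0,0]},{"hand":0.093,"translation":[0,0.415,-0.294],"twist":[0,0,0]},{"hand":0.093,"translation":[0,0.415,-0.294],"twist":[0,0,0]},{"hand":0.093,"translation":[0,0.415,-0.294],"twist":[0,0,0]},{"hand":0.093,"translation":[0,0.415,-0.294],"twist":[0,0,0]}]' 30
python3 - <<'E'
from h import *
print(tool([509,-314,220]))
E
```

```text
t: 1.1
tcp_pos: [504.3, -319.3, 218.5]
tcp_rot: [-2.041, 1.57, 2.922]
wrist_force: [1.2, -1.6, 0.2]
width: 93.2
(array([-0.0015,  0.0059, -0.004 ]), [[-0.0, 0.969, 0.248], [0.0, 0.248, -0.969], [-1.0, -0.0, -0.0]])
```

```bash
python3 - <<'E'
from h import *
c=viewer.get_calibration("wrist");p,d=viewer.capture("wrist"); W=world(d,c); W[d==0]=-99
cv2.imwrite("pics/w1.png",cv2.convertScaleAbs(p[:,:,::-1],alpha=1.6))
m=((W[:,:,2]>25)&(W[:,:,2]<45)&(abs(W[:,:,0]-509)<60)&(abs(W[:,:,1]+314)<60)).astype(np.uint8)
m=cv2.morphologyEx(m,cv2.MORPH_OPEN,np.ones((3,3)))
cs,_=cv2.findContours(m,cv2.RETR_EXTERNAL,cv2.CHAIN_APPROX_NONE);k=max(cs,key=cv2.contourArea)
P=np.array([ray(q[0],36,c)[:2] for q in k],np.float32);r=cv2.minAreaRect(P);print(r, np.median(W[m>0],0), tool([*r[0],220]))
E
```

```text
((509.16162109375, -317.93011474609375), (34.54806137084961, 34.780128479003906), 51.00288772583008) [ 509.31833334 -317.87786047   35.94756573] (array([-0.0016, -0.0037,  0.0065]), [[0.003, 0.966, 0.258], [0.004, 0.258, -0.966], [-1.0, 0.004, -0.003]])
```

View pics/w1.png

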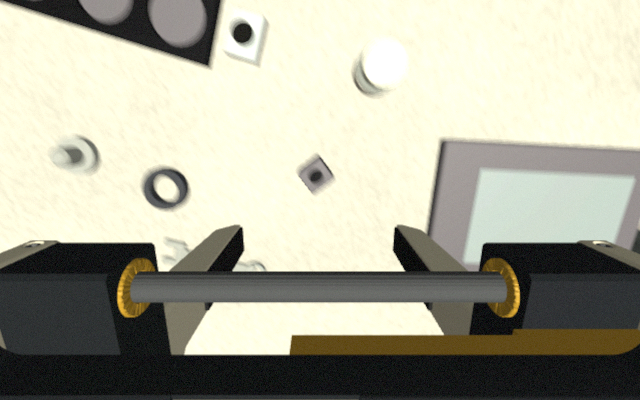

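The wrist view shows the block at px (316,174). It was taken while the arm was still settling, so I'll turn the jaws to the block's faces and look again at rest.

```bash
python3 -m inch '[{"hand":0.093,"translation":[0,0,0],"twist":[-0.13,0,0]},{"hand":0.093,"translation":[0,0,0],"twist":[-0.27,0,0]},{"hand":0.093,"translation":[0,0,0],"twist":[-0.41,0,0]},{"hand":0.093,"translation":[0,0,0],"twist":[-0.55,0,0]},{"hand":0.093,"translation":[0,0,0],"twist":[-0.63,0,0]},{"hand":0.093,"translation":[0,0,0],"twist":[-0.63,0,0]},{"hand":0.093,"translation":[0,0,0],"twist":[-0.63,0,0]},{"hand":0.093,"translation":[0,0,0],"twist":[-0.63,0,0]}]'
cat > look.py <<'E'
import sys
from h import *
# look.py x y zlo zhi ztop : outline of what stands between zlo and zhi near x,y
x,y,zl,zh,zt=map(float,sys.argv[1:6])
c=viewer.get_calibration("wrist");p,d=viewer.capture("wrist"); W=world(d,c); W[d==0]=-99
cv2.imwrite("pics/last.png",cv2.convertScaleAbs(p[:,:,::-1],alpha=1.3))
m=((W[:,:,2]>zl)&(W[:,:,2]<zh)&(abs(W[:,:,0]-x)<50)&(abs(W[:,:,1]-y)<50)).astype(np.uint8)
m=cv2.morphologyEx(m,cv2.MORPH_OPEN,np.ones((3,3)))
cs,_=cv2.findContours(m,cv2.RETR_EXTERNAL,cv2.CHAIN_APPROX_NONE);k=max(cs,key=cv2.contourArea)
P=np.array([ray(q[0],zt,c)[:2] for q in k],np.float32);r=cv2.minAreaRect(P)
print("rect",np.round(r[0],1),np.round(r[1],1),round(r[2],1),"circle",cv2.minEnclosingCircle(P),"z",np.median(W[m>0],0).round(1))
s=bot.observe();R=Rn.from_euler('xyz',s['tcp_rot']).as_matrix()
print("tcp",s['tcp_pos'].round(1),"jaw deg",np.degrees(np.arctan2(R[1,2],R[0,2])).round(1),"shift to rect centre",tool([*r[0],s['tcp_pos'][2]])[0],"tilt",R[:,0].round(4))
E
python3 look.py 509 -316 25 45 36
```

```text
t: 1.95
tcp_pos: [503.3, -321.2, 218.5]
tcp_rot: [-2.579, 1.571, 3.013]
wrist_force: [0.1, -0.1, 0.4]
width: 92.9
rect [ 509.2 -316.8] [33.6 33.3] 50.4 circle ((509.2012939453125, -317.01788330078125), 22.764385223388672) z [ 509.1 -316.5   36. ]
tcp [ 503.4 -321.1  218.5] jaw deg -39.6 shift to rect centre [-0.      0.007   0.0018] tilt [-2.e-04  0.e+00 -1.e+00]
```

```bash
python3 -m inch '[{"hand":0.06,"translation":[0.04,0.007,0.002],"twist":[0,0,0]},{"hand":0.06,"translation":[0.09,0.007,0.002],"twist":[0,0,0]},{"hand":0.06,"translation":[0.14,0.007,0.002],"twist":[0,0,0]},{"hand":0.06,"translation":[0.18,0.007,0.002],"twist":[0,0,0]},{"hand":0.06,"translation":[0.206,0.007,0.002],"twist":[0,0,0]},{"hand":0.06,"translation":[0.206,0.007,0.002],"twist":[0,0,0]},{"hand":0.02,"translation":[0.206,0.007,0.002],"twist":[0,0,0]},{"hand":0.02,"translation":[0.206,0.007,0.002],"twist":[0,0,0]},{"hand":0.02,"translation":[0.206,0.007,0.002],"twist":[0,0,0]},{"hand":0.02,"translation":[0.206,0.007,0.002],"twist":[0,0,0]}]' 30
python3 -m inch '[{"hand":0.02,"translation":[0,0,0],"twist":[0,0,0]},{"hand":0.02,"translation":[0,0,0],"twist":[0,0,0]},{"hand":0.02,"translation":[-0.02,0,0],"twist":[0,0,0]},{"hand":0.02,"translation":[-0.06,0,0],"twist":[0,0,0]},{"hand":0.02,"translation":[-0.108,0,0],"twist":[0,0,0]},{"hand":0.02,"translation":[-0.108,0,0],"twist":[0,0,0]},{"hand":0.02,"translation":[-0.108,0,0],"twist":[0,0,0]}]'
python3 -c "
from h import *
print(tool([650,-34,120]))"
```

```text
t: 3.0
tcp_pos: [510.0, -317.4, 14.1]
tcp_rot: [0.155, 1.569, -0.536]
wrist_force: [-0.3, -0.5, 6.5]
width: 33.8
t: 3.7
tcp_pos: [509.9, -317.5, 122.3]
tcp_rot: [0.134, 1.567, -0.556]
wrist_force: [-0.3, -0.5, -1.0]
width: 33.7
(array([ 0.0022,  0.3078, -0.0725]), [[0.003, 0.637, 0.771], [-0.002, 0.771, -0.637], [-1.0, 0.0, 0.003]])
```

```bash
python3 -m inch '[{"hand":0.02,"translation":[0,0.045,-0.01],"twist":[-0.08,0,0]},{"hand":0.02,"translation":[0,0.09,-0.021],"twist":[-0.18,0,0]},{"hand":0.02,"translation":[0,0.137,-0.032],"twist":[-0.28,0,0]},{"hand":0.02,"translation":[0,0.185,-0.043],"twist":[-0.38,0,0]},{"hand":0.02,"translation":[0,0.233,-0.055],"twist":[-0.48,0,0]},{"hand":0.02,"translation":[0,0.275,-0.065],"twist":[-0.58,0,0]},{"hand":0.02,"translation":[0,0.308,-0.0725],"twist":[-0.65,0,0]},{"hand":0.02,"translation":[0,0.308,-0.0725],"twist":[-0.65,0,0]},{"hand":0.02,"translation":[0,0.308,-0.0725],"twist":[-0.65,0,0]},{"hand":0.02,"translation":[0,0.308,-0.0725],"twist":[-0.65,0,0]}]'
python3 look.py 650 -34 10 18 14
```

```text
t: 4.7
tcp_pos: [648.4, -34.7, 119.4]
tcp_rot: [-2.732, 1.568, -2.774]
wrist_force: [-0.4, -0.1, -1.9]
width: 33.8
rect [651.3 -24. ] [82.7 90. ] 87.7 circle ((651.6168212890625, -23.791736602783203), 60.55586624145508) z [657.3  -4.7  14. ]
tcp [648.6 -35.  119.8] jaw deg -2.4 shift to rect centre [-0.      0.0111  0.0022] tilt [-1.8e-03 -9.0e-04 -1.0e+00]
```

View pics/last.png

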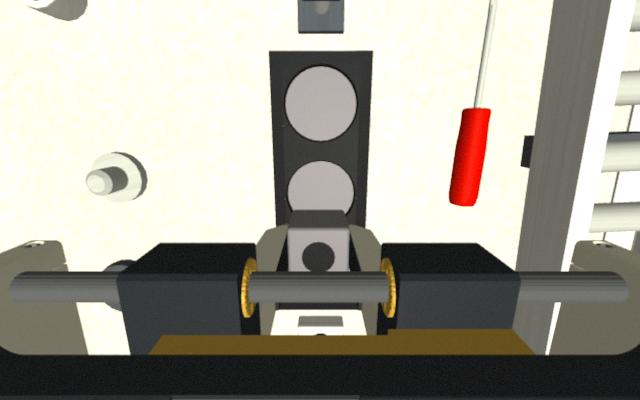

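The block is held, with the sensor-side pocket at px (321,103) and the middle pocket at about (321,190), partly hidden. I'll measure the first of these precisely.

```bash
python3 - <<'E'
from h import *
c=viewer.get_calibration("wrist");p,d=viewer.capture("wrist")
g=cv2.cvtColor(p,cv2.COLOR_RGB2GRAY)[56:150,280:364]
_,m=cv2.threshold(g,0,255,cv2.THRESH_OTSU)
cs,_=cv2.findContours(m,cv2.RETR_EXTERNAL,cv2.CHAIN_APPROX_NONE);k=max(cs,key=cv2.contourArea)+[280,56]
P=np.array([ray(q[0],8,c)[:2] for q in k],np.float32)
print(cv2.minEnclosingCircle(P), cv2.fitEllipse(P))
T=world(d,c); w=T[(T[:,:,2]>11)&(T[:,:,2]<17)&(d>0)&(abs(T[:,:,0]-650)<70)&(T[:,:,1]>-60)&(T[:,:,1]<120)]
print(cv2.minAreaRect(w[:,:2].astype(np.float32)), w[:,1].max())
E
```

```text
((653.9971923828125, 51.06989288330078), 32.669071197509766) ((653.9653930664062, 51.15563201904297), (64.27072143554688, 64.38785552978516), 106.54472351074219)
((652.9849853515625, 16.953399658203125), (157.11770629882812, 90.28641510009766), 87.74625396728516) 97.00409106777576
```

```bash
python3 -m inch '[{"hand":0.02,"translation":[0.03,0.0015,0.002],"twist":[0,0,0]},{"hand":0.02,"translation":[0.07,0.0015,0.002],"twist":[0,0,0]},{"hand":0.02,"translation":[0.087,0.0015,0.002],"twist":[0,0,0]},{"hand":0.02,"translation":[0.092,0.0015,0.002],"twist":[0,0,0]},{"hand":0.02,"translation":[0.096,0.0015,0.002],"twist":[0,0,0]},{"hand":0.02,"translation":[0.0975,0.0015,0.002],"twist":[0,0,0]},{"hand":0.02,"translation":[0.0975,0.0015,0.002],"twist":[0,0,0]},{"hand":0.02,"translation":[0.0975,0.0015,0.002],"twist":[0,0,0]}]'
```

```text
t: 5.6
tcp_pos: [652.1, -31.9, 24.1]
tcp_rot: [0.016, 1.569, -0.025]
wrist_force: [-0.6, -0.2, -1.1]
width: 33.9
```

```bash
python3 -m inch '[{"hand":0.02,"translation":[0.002,-0.001,-0.001],"twist":[0,0,0]},{"hand":0.02,"translation":[0.002,-0.001,-0.001],"twist":[0,0,0]},{"hand":0.02,"translation":[0.002,-0.001,-0.001],"twist":[0,0,0]}]'
python3 -m inch '[{"hand":0.055,"translation":[0,0,0],"twist":[0,0,0]},{"hand":0.055,"translation":[0,0,0],"twist":[0,0,0]},{"hand":0.055,"translation":[0,0,0],"twist":[0,0,0]},{"hand":0.055,"translation":[-0.01,0,0],"twist":[0,0,0]},{"hand":0.055,"translation":[-0.04,0,0],"twist":[0,0,0]},{"hand":0.055,"translation":[-0.09,0,0],"twist":[0,0,0]},{"hand":0.055,"translation":[-0.14,0,0],"twist":[0,0,0]},{"hand":0.055,"translation":[-0.14,0,0],"twist":[0,0,0]},{"hand":0.055,"translation":[-0.14,0,0],"twist":[0,0,0]}]'
python3 -c "
from h import *
print(tool([453,-9,160]))"
```

```text
t: 5.9
tcp_pos: [651.3, -32.7, 22.1]
tcp_rot: [0.09, 1.569, 0.05]
wrist_force: [-0.1, 0.7, 5.6]
width: 33.5
t: 6.8
tcp_pos: [651.2, -33.0, 163.1]
tcp_rot: [-0.045, 1.568, -0.085]
wrist_force: [-0.3, -0.5, 0.3]
width: 55.2
(array([ 0.0025,  0.016 , -0.199 ]), [[0.003, 0.04, 0.999], [-0.0, 0.999, -0.04], [-1.0, -0.0, 0.003]])
```

```bash
python3 -m inch '[{"hand":0.055,"translation":[0,0.004,-0.05],"twist":[0,0,0]},{"hand":0.055,"translation":[0,0.008,-0.099],"twist":[0,0,0]},{"hand":0.055,"translation":[0,0.012,-0.148],"twist":[0,0,0]},{"hand":0.055,"translation":[0,0.016,-0.185],"twist":[0,0,0]},{"hand":0.055,"translation":[0,0.016,-0.199],"twist":[0,0,0]},{"hand":0.055,"translation":[0,0.016,-0.199],"twist":[0,0,0]},{"hand":0.055,"translation":[0,0.016,-0.199],"twist":[0,0,0]},{"hand":0.055,"translation":[0,0.016,-0.199],"twist":[0,0,0]}]'
python3 look.py 453 -9 6 14 10
python3 - <<'E'
import cv2;print(cv2.imread("pics/last.png").shape)
E
```

```text
t: 7.6
tcp_pos: [454.1, -8.8, 160.9]
tcp_rot: [0.639, 1.57, 0.599]
wrist_force: [0.0, -0.1, 0.2]
width: 55.0
rect [452.5  -8.3] [48.4 48.7] 87.7 circle ((452.171142578125, -8.38676929473877), 25.131380081176758) z [453.   -3.9  10.1]
tcp [453.9  -8.8 160.8] jaw deg -2.3 shift to rect centre [-0.      0.0005 -0.0014] tilt [ 4.e-04  5.e-04 -1.e+00]
(400, 640, 3)
```

View pics/last.png

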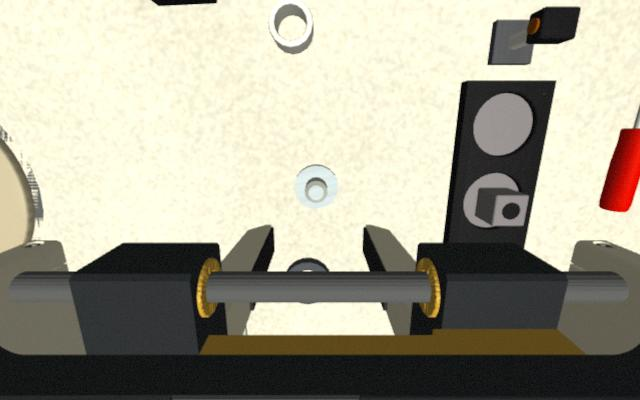

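The hub is at px (316,187), right under the jaws, and the block stands upright in the middle pocket.

```bash
python3 -m inch '[{"hand":0.055,"translation":[0.04,0,-0.001],"twist":[0,0,0]},{"hand":0.055,"translation":[0.09,0,-0.001],"twist":[0,0,0]},{"hand":0.055,"translation":[0.125,0,-0.001],"twist":[0,0,0]},{"hand":0.055,"translation":[0.1455,0,-0.001],"twist":[0,0,0]},{"hand":0.055,"translation":[0.1455,0,-0.001],"twist":[0,0,0]},{"hand":0.01,"translation":[0.1455,0,-0.001],"twist":[0,0,0]},{"hand":0.01,"translation":[0.1455,0,-0.001],"twist":[0,0,0]},{"hand":0.01,"translation":[0.1455,0,-0.001],"twist":[0,0,0]},{"hand":0.01,"translation":[0.1455,0,-0.001],"twist":[0,0,0]},{"hand":0.01,"translation":[0.1455,0,-0.001],"twist":[0,0,0]}]' 40
python3 -m inch '[{"hand":0.01,"translation":[0,0,0],"twist":[0,0,0]},{"hand":0.01,"translation":[-0.02,0,0],"twist":[0,0,0]},{"hand":0.01,"translation":[-0.06,0,0],"twist":[0,0,0]},{"hand":0.01,"translation":[-0.095,0,0],"twist":[0,0,0]},{"hand":0.01,"translation":[-0.095,0,0],"twist":[0,0,0]},{"hand":0.01,"translation":[-0.095,0,0],"twist":[0,0,0]}]'
python3 -c "
from h import *
print(tool([653.7,50.5,110]))"
```

```text
t: 8.65
tcp_pos: [451.9, -9.0, 16.4]
tcp_rot: [0.106, 1.569, 0.066]
wrist_force: [0.2, -1.2, 8.7]
width: 23.4
t: 9.25
tcp_pos: [451.7, -9.3, 111.2]
tcp_rot: [0.021, 1.569, -0.02]
wrist_force: [-0.5, 0.3, -2.5]
width: 22.7
(array([0.0016, 0.0681, 0.1994]), [[0.002, 0.041, 0.999], [-0.0, 0.999, -0.041], [-1.0, 0.0, 0.002]])
```

```bash
python3 -m inch '[{"hand":0.01,"translation":[0,0.015,0.045],"twist":[0,0,0]},{"hand":0.01,"translation":[0,0.032,0.092],"twist":[0,0,0]},{"hand":0.01,"translation":[0,0.048,0.139],"twist":[0,0,0]},{"hand":0.01,"translation":[0,0.062,0.18],"twist":[0,0,0]},{"hand":0.01,"translation":[0,0.068,0.1995],"twist":[0,0,0]},{"hand":0.01,"translation":[0,0.068,0.1995],"twist":[0,0,0]},{"hand":0.01,"translation":[0,0.068,0.1995],"twist":[0,0,0]},{"hand":0.01,"translation":[0.04,0.068,0.1995],"twist":[0,0,0]},{"hand":0.01,"translation":[0.075,0.068,0.1995],"twist":[0,0,0]},{"hand":0.01,"translation":[0.075,0.068,0.1995],"twist":[0,0,0]}]'
python3 -m inch '[{"hand":0.01,"translation":[0,0,0],"twist":[0,0,0]},{"hand":0.01,"translation":[0.005,0,0],"twist":[0,0,0]},{"hand":0.01,"translation":[0.01,0,0],"twist":[0,0,0]},{"hand":0.01,"translation":[0.01,0,0],"twist":[0,0,0]}]'
```

```text
t: 10.25
tcp_pos: [648.8, 50.0, 30.9]
tcp_rot: [-2.872, 1.562, -2.912]
wrist_force: [-1.1, 0.3, -2.3]
width: 23.2
t: 10.65
tcp_pos: [653.6, 51.0, 26.0]
tcp_rot: [-0.075, 1.57, -0.115]
wrist_force: [-0.8, -0.8, -2.1]
width: 22.9
```

```bash
python3 -m inch '[{"hand":0.01,"translation":[0.0015,0,0],"twist":[0,0,0]},{"hand":0.01,"translation":[0.0015,0,0],"twist":[0,0,0]},{"hand":0.01,"translation":[0.0015,0,0],"twist":[0,0,0]}]'
```

```text
t: 10.95
tcp_pos: [653.8, 51.1, 24.5]
tcp_rot: [0.023, 1.57, -0.017]
wrist_force: [0.1, -0.6, 1.8]
width: 23.1
```

Contact. I'll release, rise, and go to above the collar.

```bash
python3 -m inch '[{"hand":0.045,"translation":[0,0,0],"twist":[0,0,0]},{"hand":0.045,"translation":[0,0,0],"twist":[0,0,0]},{"hand":0.045,"translation":[0,0,0],"twist":[0,0,0]},{"hand":0.045,"translation":[-0.01,0,0],"twist":[0,0,0]},{"hand":0.045,"translation":[-0.04,0,0],"twist":[0,0,0]},{"hand":0.045,"translation":[-0.09,0,0],"twist":[0,0,0]},{"hand":0.045,"translation":[-0.136,0,0],"twist":[0,0,0]},{"hand":0.045,"translation":[-0.136,0,0],"twist":[0,0,0]},{"hand":0.045,"translation":[-0.136,0,0],"twist":[0,0,0]}]'
python3 -m inch '[{"hand":0.085,"translation":[0,-0.02,-0.03],"twist":[0,0,0]},{"hand":0.085,"translation":[0,-0.053,-0.066],"twist":[0,0,0]},{"hand":0.085,"translation":[0,-0.086,-0.102],"twist":[0,0,0]},{"hand":0.085,"translation":[0,-0.119,-0.138],"twist":[0,0,0]},{"hand":0.085,"translation":[0,-0.152,-0.174],"twist":[0,0,0]},{"hand":0.085,"translation":[0,-0.17,-0.2],"twist":[0,0,0]},{"hand":0.085,"translation":[0,-0.17,-0.208],"twist":[0,0,0]},{"hand":0.085,"translation":[0,-0.17,-0.208],"twist":[0,0,0]},{"hand":0.085,"translation":[0,-0.17,-0.208],"twist":[0,0,0]}]'
python3 look.py 438 -128 7 20 14
```

```text
t: 11.85
tcp_pos: [654.0, 51.1, 161.9]
tcp_rot: [0.054, 1.568, 0.013]
wrist_force: [0.2, -0.2, -0.6]
width: 45.0
t: 12.75
tcp_pos: [439.8, -109.6, 159.9]
tcp_rot: [1.17, 1.57, 1.131]
wrist_force: [0.6, 0.3, -0.9]
width: 84.7
rect [ 436.9 -126.5] [56.  56.4] 87.8 circle ((436.4170227050781, -126.55081939697266), 28.953920364379883) z [ 436.9 -126.    13.8]
tcp [ 440.1 -109.4  159.9] jaw deg -2.2 shift to rect centre [-0.     -0.0172 -0.0025] tilt [ 6.e-04  7.e-04 -1.e+00]
```

View pics/last.png

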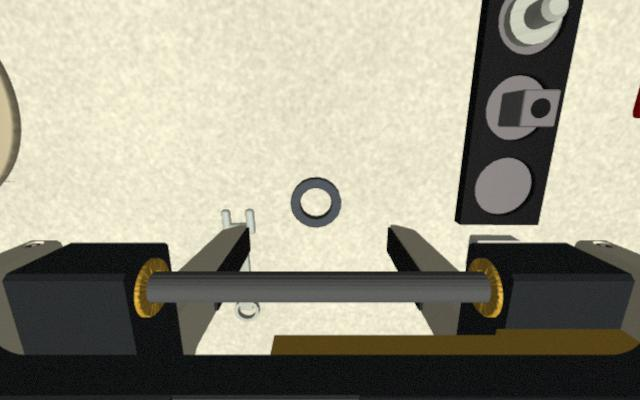

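The collar is at px (316,202), about 17 mm to -y of the jaw centre. The hub stands in its pocket and the wrench is clear of the fingers.

```bash
python3 -m inch '[{"hand":0.08,"translation":[0.03,-0.0172,-0.003],"twist":[0,0,0]},{"hand":0.08,"translation":[0.08,-0.0172,-0.003],"twist":[0,0,0]},{"hand":0.08,"translation":[0.125,-0.0172,-0.003],"twist":[0,0,0]},{"hand":0.08,"translation":[0.15,-0.0172,-0.003],"twist":[0,0,0]},{"hand":0.08,"translation":[0.156,-0.0172,-0.003],"twist":[0,0,0]},{"hand":0.08,"translation":[0.156,-0.0172,-0.003],"twist":[0,0,0]},{"hand":0.04,"translation":[0.156,-0.0172,-0.003],"twist":[0,0,0]},{"hand":0.04,"translation":[0.156,-0.0172,-0.003],"twist":[0,0,0]},{"hand":0.04,"translation":[0.156,-0.0172,-0.003],"twist":[0,0,0]},{"hand":0.04,"translation":[0.156,-0.0172,-0.003],"twist":[0,0,0]}]' 30
python3 -m inch '[{"hand":0.04,"translation":[0,0,0],"twist":[0,0,0]},{"hand":0.04,"translation":[0,0,0],"twist":[0,0,0]},{"hand":0.04,"translation":[-0.02,0,0],"twist":[0,0,0]},{"hand":0.04,"translation":[-0.06,0,0],"twist":[0,0,0]},{"hand":0.04,"translation":[-0.106,0,0],"twist":[0,0,0]},{"hand":0.04,"translation":[-0.106,0,0],"twist":[0,0,0]},{"hand":0.04,"translation":[-0.106,0,0],"twist":[0,0,0]}]'
python3 -c "
from h import *
print(tool([653.8,51,110]))"
```

```text
t: 13.8
tcp_pos: [435.7, -127.8, 5.1]
tcp_rot: [-0.083, 1.569, -0.123]
wrist_force: [-0.3, -0.2, 9.5]
width: 56.7
t: 14.5
tcp_pos: [435.5, -128.4, 111.4]
tcp_rot: [-0.27, 1.568, -0.312]
wrist_force: [0.4, -0.1, -2.0]
width: 56.2
(array([0.0019, 0.1883, 0.2106]), [[0.003, 0.042, 0.999], [-0.001, 0.999, -0.042], [-1.0, -0.001, 0.003]])
```

```bash
python3 -m inch '[{"hand":0.04,"translation":[0,0.025,0.04],"twist":[0,0,0]},{"hand":0.04,"translation":[0,0.05,0.08],"twist":[0,0,0]},{"hand":0.04,"translation":[0,0.073,0.12],"twist":[0,0,0]},{"hand":0.04,"translation":[0,0.097,0.16],"twist":[0,0,0]},{"hand":0.04,"translation":[0,0.118,0.195],"twist":[0,0,0]},{"hand":0.04,"translation":[0,0.128,0.2106],"twist":[0,0,0]},{"hand":0.04,"translation":[0,0.128,0.2106],"twist":[0,0,0]},{"hand":0.04,"translation":[0,0.128,0.2106],"twist":[0,0,0]},{"hand":0.04,"translation":[0,0.128,0.2106],"twist":[0,0,0]}]'
python3 look.py 654 51 35 48 44
```

```text
t: 15.4
tcp_pos: [648.9, -9.1, 109.0]
tcp_rot: [-2.663, 1.568, -2.703]
wrist_force: [-0.4, 0.0, -0.5]
width: 56.7
rect [653.9  51.5] [22.5 22.6] 42.6 circle ((653.9312133789062, 51.459774017333984), 11.628692626953125) z [653.9  51.5  43.4]
tcp [649.2  -9.2 109.5] jaw deg -2.3 shift to rect centre [-0.0001  0.0608  0.0023] tilt [-0.0019 -0.0011 -1.    ]
```

View pics/last.png

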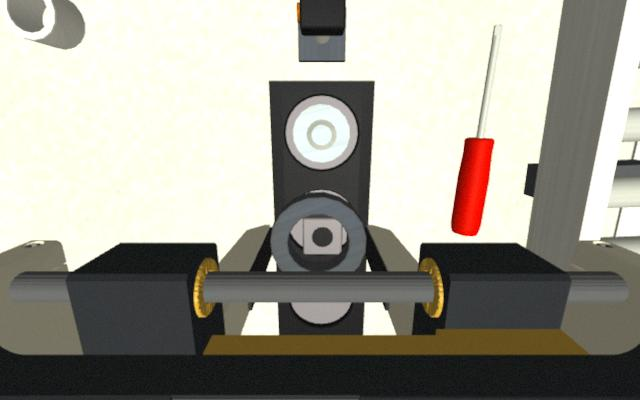

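The hub is centred in its pocket at px (321,133). The collar is held level at (320,242).

```bash
python3 -m inch '[{"hand":0.04,"translation":[0,0.035,0.001],"twist":[0,0,0]},{"hand":0.04,"translation":[0,0.06,0.002],"twist":[0,0,0]},{"hand":0.04,"translation":[0,0.06,0.002],"twist":[0,0,0]},{"hand":0.04,"translation":[0.02,0.06,0.002],"twist":[0,0,0]},{"hand":0.04,"translation":[0.045,0.06,0.002],"twist":[0,0,0]},{"hand":0.04,"translation":[0.045,0.06,0.002],"twist":[0,0,0]},{"hand":0.04,"translation":[0.045,0.06,0.002],"twist":[0,0,0]},{"hand":0.04,"translation":[0.045,0.06,0.002],"twist":[0,0,0]}]'
```

```text
t: 16.25
tcp_pos: [655.5, 51.5, 66.3]
tcp_rot: [0.046, 1.57, 0.005]
wrist_force: [0.7, -0.2, -0.4]
width: 56.7
```

```bash
python3 -m inch '[{"hand":0.04,"translation":[0.01,-0.001,-0.0015],"twist":[0,0,0]},{"hand":0.04,"translation":[0.02,-0.001,-0.0015],"twist":[0,0,0]},{"hand":0.04,"translation":[0.03,-0.001,-0.0015],"twist":[0,0,0]},{"hand":0.04,"translation":[0.038,-0.001,-0.0015],"twist":[0,0,0]},{"hand":0.04,"translation":[0.0415,-0.001,-0.0015],"twist":[0,0,0]},{"hand":0.04,"translation":[0.0415,-0.001,-0.0015],"twist":[0,0,0]},{"hand":0.04,"translation":[0.0415,-0.001,-0.0015],"twist":[0,0,0]}]'
python3 -m inch '[{"hand":0.04,"translation":[0.0015,0,0],"twist":[0,0,0]},{"hand":0.04,"translation":[0.0015,0,0],"twist":[0,0,0]},{"hand":0.04,"translation":[0.0015,0,0],"twist":[0,0,0]}]'
```

```text
t: 16.95
tcp_pos: [653.5, 51.1, 23.3]
tcp_rot: [2.786, 1.571, 2.747]
wrist_force: [0.3, -0.6, -1.7]
width: 56.6
t: 17.25
tcp_pos: [653.5, 51.1, 23.1]
tcp_rot: [-0.468, 1.57, -0.508]
wrist_force: [-3.5, 0.3, 11.4]
width: 56.5
```

```bash
python3 -m inch '[{"hand":0.075,"translation":[0,0,0],"twist":[0,0,0]},{"hand":0.075,"translation":[0,0,0],"twist":[0,0,0]},{"hand":0.075,"translation":[0,0,0],"twist":[0,0,0]},{"hand":0.075,"translation":[-0.01,0,0],"twist":[0,0,0]},{"hand":0.075,"translation":[-0.04,0,0],"twist":[0,0,0]},{"hand":0.075,"translation":[-0.09,0,0],"twist":[0,0,0]},{"hand":0.075,"translation":[-0.138,0,0],"twist":[0,0,0]},{"hand":0.075,"translation":[-0.158,0,0],"twist":[0,0,0]},{"hand":0.075,"translation":[-0.158,0,0],"twist":[0,0,0]}]'
python3 -m inch '[{"hand":0.07,"translation":[0,0.035,-0.02],"twist":[0,0,0]},{"hand":0.07,"translation":[0,0.078,-0.043],"twist":[0,0,0]},{"hand":0.07,"translation":[0,0.12,-0.067],"twist":[0,0,0]},{"hand":0.07,"translation":[0,0.162,-0.091],"twist":[0,0,0]},{"hand":0.07,"translation":[0,0.204,-0.115],"twist":[0,0,0]},{"hand":0.07,"translation":[0,0.235,-0.137],"twist":[0,0,0]},{"hand":0.07,"translation":[0,0.245,-0.16],"twist":[0,0,0]},{"hand":0.07,"translation":[0,0.245,-0.16],"twist":[0,0,0]},{"hand":0.07,"translation":[0,0.245,-0.16],"twist":[0,0,0]},{"hand":0.07,"translation":[0,0.245,-0.16],"twist":[0,0,0]}]'
python3 look.py 503 306 52 68 60
```

```text
t: 18.15
tcp_pos: [655.3, 51.4, 184.6]
tcp_rot: [0.158, 1.564, 0.117]
wrist_force: [0.2, -0.0, -0.8]
width: 74.8
t: 19.15
tcp_pos: [504.3, 301.0, 179.7]
tcp_rot: [-1.728, 1.57, -1.77]
wrist_force: [0.3, 0.3, 0.2]
width: 70.3
rect [502.8 313.2] [41.2 40.6] 87.6 circle ((503.1506042480469, 313.2652587890625), 20.99569320678711) z [503.  312.9  59.6]
tcp [504.4 300.9 179.7] jaw deg -2.4 shift to rect centre [-0.      0.0123 -0.0022] tilt [-1.e-04 -7.e-04 -1.e+00]
```

View pics/last.png

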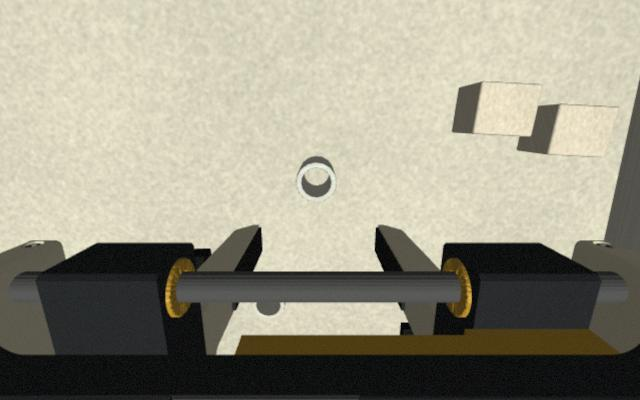

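The long sleeve is at px (316,180), and its top at z = 59.6 confirms it is the long one.

```bash
python3 -m inch '[{"hand":0.07,"translation":[0.03,0.0122,-0.002],"twist":[0,0,0]},{"hand":0.07,"translation":[0.07,0.0122,-0.002],"twist":[0,0,0]},{"hand":0.07,"translation":[0.115,0.0122,-0.002],"twist":[0,0,0]},{"hand":0.07,"translation":[0.145,0.0122,-0.002],"twist":[0,0,0]},{"hand":0.07,"translation":[0.1585,0.0122,-0.002],"twist":[0,0,0]},{"hand":0.07,"translation":[0.1585,0.0122,-0.002],"twist":[0,0,0]},{"hand":0.03,"translation":[0.1585,0.0122,-0.002],"twist":[0,0,0]},{"hand":0.03,"translation":[0.1585,0.0122,-0.002],"twist":[0,0,0]},{"hand":0.03,"translation":[0.1585,0.0122,-0.002],"twist":[0,0,0]},{"hand":0.03,"translation":[0.1585,0.0122,-0.002],"twist":[0,0,0]}]' 25
python3 -m inch '[{"hand":0.03,"translation":[0,0,0],"twist":[0,0,0]},{"hand":0.03,"translation":[0,0,0],"twist":[0,0,0]},{"hand":0.03,"translation":[-0.02,0,0],"twist":[0,0,0]},{"hand":0.03,"translation":[-0.06,0,0],"twist":[0,0,0]},{"hand":0.03,"translation":[-0.108,0,0],"twist":[0,0,0]},{"hand":0.03,"translation":[-0.128,0,0],"twist":[0,0,0]},{"hand":0.03,"translation":[-0.128,0,0],"twist":[0,0,0]},{"hand":0.03,"translation":[-0.128,0,0],"twist":[0,0,0]}]'
python3 -c "
from h import *
print(tool([647.2,-117.1,150]))"
```

```text
t: 20.2
tcp_pos: [502.5, 314.6, 22.7]
tcp_rot: [0.601, 1.569, 0.56]
wrist_force: [2.1, 0.2, 0.6]
width: 42.7
t: 21.0
tcp_pos: [501.9, 314.0, 149.7]
tcp_rot: [-0.016, 1.57, -0.056]
wrist_force: [0.3, -0.6, -1.4]
width: 42.1
(array([-2.000e-04, -4.249e-01,  1.626e-01]), [[0.001, 0.04, 0.999], [-0.0, 0.999, -0.04], [-1.0, -0.0, 0.001]])
```

```bash
python3 -m inch '[{"hand":0.03,"translation":[0,-0.04,0.016],"twist":[0,0,0]},{"hand":0.03,"translation":[0,-0.085,0.033],"twist":[0,0,0]},{"hand":0.03,"translation":[0,-0.13,0.05],"twist":[0,0,0]},{"hand":0.03,"translation":[0,-0.175,0.068],"twist":[0,0,0]},{"hand":0.03,"translation":[0,-0.22,0.085],"twist":[0,0,0]},{"hand":0.03,"translation":[0,-0.265,0.102],"twist":[0,0,0]},{"hand":0.03,"translation":[0,-0.31,0.12],"twist":[0,0,0]},{"hand":0.03,"translation":[0,-0.355,0.137],"twist":[0,0,0]},{"hand":0.03,"translation":[0,-0.395,0.153],"twist":[0,0,0]},{"hand":0.03,"translation":[0,-0.425,0.1625],"twist":[0,0,0]}]'
python3 -m inch '[{"hand":0.03,"translation":[0,0,0],"twist":[0,0,0]},{"hand":0.03,"translation":[0,0,0],"twist":[0,0,0]},{"hand":0.03,"translation":[0,0,0],"twist":[0,0,0]},{"hand":0.03,"translation":[0.03,0,0],"twist":[0,0,0]},{"hand":0.03,"translation":[0.06,0,0],"twist":[0,0,0]},{"hand":0.03,"translation":[0.06,0,0],"twist":[0,0,0]},{"hand":0.03,"translation":[0.06,0,0],"twist":[0,0,0]}]'
python3 look.py 652 -33 38 50 44
```

```text
t: 22.0
tcp_pos: [646.9, -120.4, 147.2]
tcp_rot: [-2.938, 1.568, -2.981]
wrist_force: [-1.0, 0.5, -1.9]
width: 42.0
t: 22.7
tcp_pos: [647.1, -115.0, 89.6]
tcp_rot: [2.714, 1.569, 2.676]
wrist_force: [-0.7, 0.7, -1.1]
width: 42.2
rect [651.3 -34.4] [32.9 33.6] 87.8 circle ((651.381591796875, -34.62921142578125), 22.632291793823242) z [651.3 -33.8  44.1]
tcp [ 647.8 -115.4   90.5] jaw deg -2.2 shift to rect centre [0.     0.0812 0.0005] tilt [ 5.e-04  4.e-04 -1.e+00]
```

View pics/last.png

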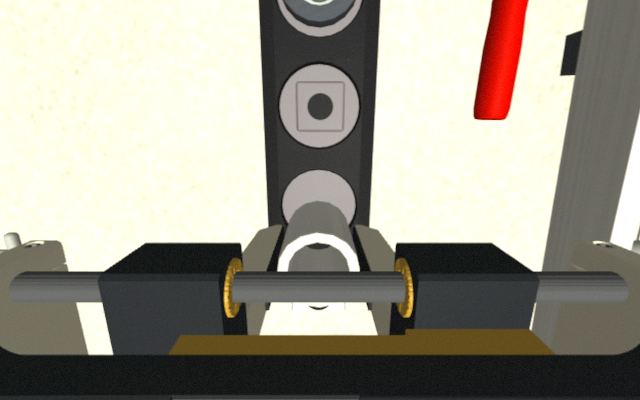

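The block is centred in the middle pocket at px (320,106), with z 44 at its top, and the sleeve is held upright over its pocket. Lowering.

```bash
python3 -m inch '[{"hand":0.03,"translation":[0.02,-0.001,0],"twist":[0,0,0]},{"hand":0.03,"translation":[0.04,-0.001,0],"twist":[0,0,0]},{"hand":0.03,"translation":[0.052,-0.001,0],"twist":[0,0,0]},{"hand":0.03,"translation":[0.057,-0.001,0],"twist":[0,0,0]},{"hand":0.03,"translation":[0.057,-0.001,0],"twist":[0,0,0]},{"hand":0.03,"translation":[0.057,-0.001,0],"twist":[0,0,0]}]'
python3 -m inch '[{"hand":0.03,"translation":[0.0015,0,0],"twist":[0,0,0]},{"hand":0.03,"translation":[0.0015,0,0],"twist":[0,0,0]},{"hand":0.03,"translation":[0.0015,0,0],"twist":[0,0,0]}]'
```

```text
t: 23.35
tcp_pos: [647.8, -117.6, 33.5]
tcp_rot: [-0.034, 1.57, -0.074]
wrist_force: [0.8, 0.6, -0.6]
width: 42.0
t: 23.65
tcp_pos: [647.4, -117.8, 31.4]
tcp_rot: [-0.228, 1.57, -0.268]
wrist_force: [-0.3, 0.5, -0.6]
width: 41.9
```

```bash
python3 -m inch '[{"hand":0.03,"translation":[0.0015,0.001,0],"twist":[0,0,0]},{"hand":0.03,"translation":[0.0015,0.001,0],"twist":[0,0,0]},{"hand":0.03,"translation":[0.0015,0.001,0],"twist":[0,0,0]}]'
```

```text
t: 23.95
tcp_pos: [647.5, -117.5, 30.7]
tcp_rot: [-1.079, 1.569, -1.119]
wrist_force: [-2.9, -2.3, 9.6]
width: 42.2
```

Contact at the expected height. I'll release, rise, back off toward the robot, and check from the top and scene cameras.

```bash
python3 -m inch '[{"hand":0.065,"translation":[0,0,0],"twist":[0,0,0]},{"hand":0.065,"translation":[0,0,0],"twist":[0,0,0]},{"hand":0.065,"translation":[0,0,0],"twist":[0,0,0]},{"hand":0.065,"translation":[-0.01,0,0],"twist":[0,0,0]},{"hand":0.065,"translation":[-0.04,0,0],"twist":[0,0,0]},{"hand":0.065,"translation":[-0.09,0,0],"twist":[0,0,0]},{"hand":0.065,"translation":[-0.14,0,0],"twist":[0,0,0]},{"hand":0.065,"translation":[-0.19,0,0],"twist":[0,0,0]},{"hand":0.065,"translation":[-0.2,0,0],"twist":[0,0,0]},{"hand":0.065,"translation":[-0.2,0,0],"twist":[0,0,0]}]'
python3 -m inch '[{"hand":0.065,"translation":[0,-0.04,-0.01],"twist":[0,0,0]},{"hand":0.065,"translation":[0,-0.085,-0.03],"twist":[0,0,0]},{"hand":0.065,"translation":[0,-0.13,-0.05],"twist":[0,0,0]},{"hand":0.065,"translation":[0,-0.175,-0.07],"twist":[0,0,0]},{"hand":0.065,"translation":[0,-0.215,-0.09],"twist":[0,0,0]},{"hand":0.065,"translation":[0,-0.26,-0.1],"twist":[0,0,0]},{"hand":0.065,"translation":[0,-0.28,-0.1],"twist":[0,0,0]},{"hand":0.065,"translation":[0,-0.28,-0.1],"twist":[0,0,0]},{"hand":0.065,"translation":[0,-0.28,-0.1],"twist":[0,0,0]},{"hand":0.065,"translation":[0,-0.28,-0.1],"twist":[0,0,0]}]'
python3 - <<'E'
from h import *
p,d=viewer.capture("top");c=viewer.get_calibration("top");W=world(d,c);W[d==0]=-99
a=cv2.resize(p[130:290,160:480,::-1],None,fx=2,fy=2,interpolation=cv2.INTER_CUBIC)
q,_=viewer.capture("scene");b=cv2.resize(q[120:300,240:420,::-1],(320,320),interpolation=cv2.INTER_CUBIC)
cv2.imwrite("pics/end.png",cv2.convertScaleAbs(np.vstack([a,np.hstack([b,b*0])]),alpha=1.8))
R=np.array([[.9993,.039],[-.039,.9993]])  # rough pallet axes (rows: x,y)
R=np.array([[.9993,-.039],[.039,.9993]])
for n,x,y,lo,hi,zt in [("hubtop",654,51,38,50,44),("collar",654,51,27,37,32),("block",651,-33,38,50,44),("long",647,-117,60,75,68),("short",436,149,22,38,30)]:
    m=((W[...,2]>lo)&(W[...,2]<hi)&(np.hypot(W[...,0]-x,W[...,1]-y)<42)).astype(np.uint8)
    cs,_=cv2.findContours(m,cv2.RETR_EXTERNAL,cv2.CHAIN_APPROX_NONE);k=max(cs,key=cv2.contourArea)
    P=np.array([ray(e[0],zt,c)[:2] for e in k],np.float32);ce=np.array(cv2.minAreaRect(P)[0])
    print(n,ce.round(1),"pallet xy",(R@(ce-[650.5,-33.4])).round(1),"z med/std",np.median(W[...,2][m>0]).round(1),W[...,2][m>0].std().round(1))
E
```

```text
t: 24.95
tcp_pos: [648.3, -116.7, 232.4]
tcp_rot: [-0.151, 1.566, -0.191]
wrist_force: [-0.3, -0.2, -1.1]
width: 64.7
t: 25.95
tcp_pos: [536.9, -390.2, 228.9]
tcp_rot: [1.939, 1.569, 1.902]
wrist_force: [0.4, 0.8, 0.3]
width: 65.4
hubtop [654.3  50.4] pallet xy [ 0.5 83.9] z med/std 42.5 2.1
collar [654.2  50.4] pallet xy [ 0.5 83.9] z med/std 31.2 1.9
block [651.4 -36.1] pallet xy [ 1.  -2.6] z med/std 43.3 1.9
long [ 646.6 -119.6] pallet xy [ -0.6 -86.3] z med/std 66.9 2.4
short [436.1 149.9] pallet xy [-221.4  174.8] z med/std 28.4 2.5
```

View pics/end.png

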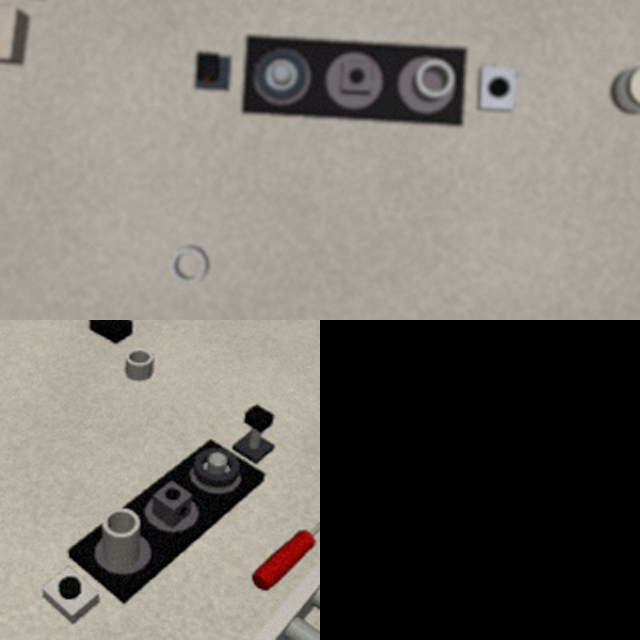

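The final view shows the hub with its collar at px (281,74), the block at (355,74) and the long sleeve at (434,78). All are upright and within about 3 mm of their pocket centres. The short sleeve at (191,262) hasn't moved.

```bash
python3 -c "
from station import ticket
print(ticket.finish_job())"
```

```text
the job is handed in; nothing more can be done
None
```

The kit is made up and handed in after about 26 s of robot time. The hub is in the sensor-side (+y) pocket, the block in the middle and the long sleeve in the stop-side pocket. The collar lies over the hub's neck.

**Position:** The last camera check put the hub, block and long sleeve within about 3 mm of their pocket centres, against the 12 mm allowed. The collar was within about 1 mm of the hub's axis.

**Height and seating:** Measured tops were hub 42.5, collar 31.2, block 43.3 and long sleeve 66.9 mm. That is 1–2 mm below nominal, and the short sleeve on the table read low by the same amount, so I put it down to depth bias. Each part met its support at about the expected height when I set it down. I judged tilt by eye from the pictures, which show everything upright and level.

**Short sleeve:** It was never touched, and the first and last top views agree to about 1 mm.

**Disagreements:** The top and wrist cameras differed by up to about 2 mm on the block's position, as the calibration allows. The first rough top-view positions were 2–7 mm off in y for the block and long sleeve, so I re-measured each part with the wrist camera before gripping it. No checks failed.

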